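# Proof-load a terminal screw with the torque key

### The arm

A 7-joint arm with a two-finger parallel gripper is mounted at the origin on a cart in front of the work surface, level with it; the furniture and walls round the work are solid. World frame = base frame: x ahead of the robot, y to its left, z up, the work surface at z = 0. Lengths are in m, angles in degrees, forces in N, time in s.
With the tool pointing down it reaches from about 0.425 to 0.825 m from the base axis. Payload 3.6 kg.
Tool frame: the origin (TCP) lies on the centre line of the jaws, within the pads' length; the fingertips stand 14 mm ahead of it and the grasp point (between the pads) lies 5 mm behind it; z points along the fingers, y is the line along which they close (so a half turn about z gives the same grasp; the last joint's range is limited). The gripper opens to 85 mm and grips with 20 to 120 N. Pads are 22 mm wide; open, the fingers measure 114 mm over their backs; the gripper's body (76 mm by 85 mm) begins 54 mm behind the grasp point. The pads swing forward as they close: fully open they stand 13 mm farther back than shut.
Start: joints at [69.586, 35.231, -0.722, 81.555, 0.464, 63.22, -2.315], TCP at [0.211, -0.615, 0.245] pointing down, gripper open.
Joint ranges: [-178.69, 178.69], [-17.37, 117.87], [-77.05, 75.6], [15.02, 138.74], [-78.02, 258.01], [0.78, 113.62], [-162.83, 162.83]. Speed limits (degrees/s): [159.86, 159.86, 180, 180, 180, 180, 180].

### API

Orientations are given as [roll, pitch, yaw] about the fixed x, y, z axes, in that order (R = Rz(yaw) Ry(pitch) Rx(roll)).
In Python, from rig import * gives the robot as it stands. Calls block until the motion is done:
- goto(position, orientation): joint-space move of the TCP to a pose.
- move_straight(position, frame=None, max_speed=0.15, guard=None): straight line of the TCP; frame=None keeps the orientation; max_speed is the mean speed in m/s. With guard (N) it stops when the force on the tool has changed by that much, and returns True; else False.
- move_joints(angles): joint-space move.
- command_gripper(opening): finger opening in m; the grip force is fixed at half the most; returns when the fingers have stopped.
- dwell(seconds).
- ik(position, orientation): joint angles nearest the present ones, or None.
- get_state(): the state.
- read_camera(name): name is "side" or "top"; returns the picture (420x560x3 uint8, red, green, blue); there is no depth.
- calibration(name): a dict with "mtx" (3x3 intrinsics, pixels), "pose" (4x4, takes a point from camera to world coordinates). Camera axes: x right, y down, z forward; pixel columns grow to the right and rows downward; lengths in m; the calibration is good to about 2 mm. A picture is of the moment at which its call begins. calibration takes no time and is no camera call.
A pose or a line that the arm cannot do raises MotionError and nothing moves.
- sign_off(): hands the job in; it is judged then, once.
The state is a dict: "clock": time; "q": joint angles; "qd": joint speeds; "tau": joint torques, N m; "ee_pos": TCP position; "orientation": TCP orientation; "wrist_force": force on the tool from outside, world axes, zero at the start; "torque": the same for the moment, N m; "grip_width": finger opening in m; "grasp_force": force on a finger pad.
Only numpy, scipy, OpenCV 4.12 (cv2) and the standard library are available. Lean on these libraries where they do the work, as an engineer would, in place of code of your own. Each camera call takes 0.05 s, during which the arm holds its last target. There are 200 camera calls.

### The job

Check that the terminal screw holds: swing the torque key that sits on it clockwise (seen from above) by its upright knob until it takes hold of the screw, build the torque gently up to about 0.8 N m (10 to 11 N sideways at the knob) and keep it steady there for at least two seconds; never go past 1.2 N m, and the screw must not turn. Then swing the key back anticlockwise all the way to its back-stop without forcing it, let go, and leave the things lying around alone.

Things in the scene. Friction and masses are not known exactly. Their poses are not given: they have to be found in the camera images.
- key_axis (a point): Point on the upright axis of the tested screw and of the torque key on it, 90 mm above the bench; fixed to the terminal block. x, y: the block's axes, y toward the bare second screw; z up.
- key_knob (a point): Centre of the torque key's upright black ribbed knob, 16 mm in diameter, 46 mm tall; its middle is 90 mm, its top 113 mm above the bench. It stands on the end of the key's flat steel beam (12 mm wide, top 66 mm above the bench), 75 mm from key_axis, which it circles. It does not spin on the beam: a gripper holding it must turn with the key. At first the beam points roughly toward the robot.
- key (a joint): Free swing of the key relative to the screw, rad: 0 at its back-stop, growing clockwise seen from above. It moves easily (about 1 N at the knob), stays where it is left, and starts between 0.15 and 0.45. At 0.8 it takes hold of the screw: from there a push on the knob loads the screw. Where on the bench that happens depends on how the screw stands (within 0.25 rad either way).
- beam (a joint): Elastic bending of the key's beam, rad, positive when the knob is pushed clockwise: 40 N m of torque per rad, so 0.02 rad (1.5 mm at the knob) at 0.8 N m. It springs back to 0. Too small to see and comparable with its measuring noise (about 0.007 rad).
- terminal_block: Black block 70 x 120 mm, top 36 mm high, on a steel foot plate 110 x 150 mm, fixed to the bench; it carries two copper bars and two steel hex screws 55 mm apart. The torque key sits on one; the other is bare and not part of the job. Origin: on the bench under key_axis. It stands anywhere within 12 cm, turned up to 0.4 rad.
- screw_mark (a point): Small tab on the rim of the tested screw's washer head, 20 mm out from the axis and 44 mm above the bench; it moves if the screw turns. Above about 1.6 N m either way the screw slips.
- screwdriver_1_mid (a point): Loose screwdriver with red handle, 158 x 19 x 19 mm, lying beside the block; the middle of its length. Leave alone.
- bolt_m10_mid (a point): Loose bolt 42 mm tall standing on its head beside the block; its middle. Leave alone.
- gear_white_mid (a point): Loose white gear, 37 mm across, 13 mm thick, beside the block; its middle. Leave alone.

How it is judged:
By the outcome, as a careful person would: the job done as asked, in the order asked, and still so for the second after the job is handed in, with the robot touching nothing.
It also fails if it takes over 64 s, if anything falls off the work surface, if the arm or the gripper's body presses on something with over 40 N, if the wrist force passes 120 N, or if a joint passes its speed limit or range.

## Working session

There is one attempt and no reset: what is moved stays moved. The work goes in short steps, each a Python script; the robot and the scene stay as the last script left them, time stands still between calls to the robot, and variables do not carry over. Pictures are saved under pics/ and viewed, at most 10 in all, crops included, and the job is handed in when it is done.

```bash
mkdir -p pics
python3 - <<'E'
from rig import *
import cv2
for n in("top","side"):
    cv2.imwrite(f"pics/{n}0.png",cv2.resize(read_camera(n)[:,:,::-1],(800,600),interpolation=cv2.INTER_CUBIC))
    c=calibration(n);print(c["mtx"],c["pose"])
s=get_state();print(s)
E
```

```text
[[529.30823319   0.         283.05686364]
 [  0.         529.30823319 211.96503791]
 [  0.           0.           1.        ]] [[ 0.01996339 -0.99793447  0.06105945  0.46959644]
 [-0.99972151 -0.02069323 -0.01134401  0.23590977]
 [ 0.0125841  -0.06081598 -0.99806967  0.93455001]
 [ 0.          0.          0.          1.        ]]
[[426.57615763   0.         273.1926283 ]
 [  0.         426.57615763 210.34661812]
 [  0.           0.           1.        ]] [[ 0.91503706 -0.14974776  0.37454345  0.20005572]
 [-0.40330871 -0.35580721  0.84305594 -0.46963636]
 [ 0.00701952 -0.92248406 -0.38597135  0.40740329]
 [ 0.          0.          0.          1.        ]]
{'clock': 0.1, 'q': array([69.58314596, 35.28276602, -0.72262126, 81.631943  ,  0.46722963,
       63.21906271, -2.31660421]), 'qd': array([-0.01349792, -0.03340443, -0.06509161, -0.19176474, -0.00238243,
       -0.01222766,  0.06614435]), 'tau': array([ 1.06182222e-03, -4.70381498e+01,  2.60058185e-01, -1.71570718e+01,
        1.00802208e-02,  5.88176481e-03, -2.06466353e-05]), 'ee_pos': array([ 0.21031563, -0.61434693,  0.24426579]), 'orientation': array([-1.79869225e+02,  4.53216693e-03,  1.89016306e+01]), 'wrist_force': array([ 0.68426237, -0.2240937 ,  0.66366542]), 'torque': array([ 0.01507427,  0.01409233, -0.01978459]), 'grasp_force': 0.0, 'grip_width': 0.08562244006142691}
```

View pics/top0.png

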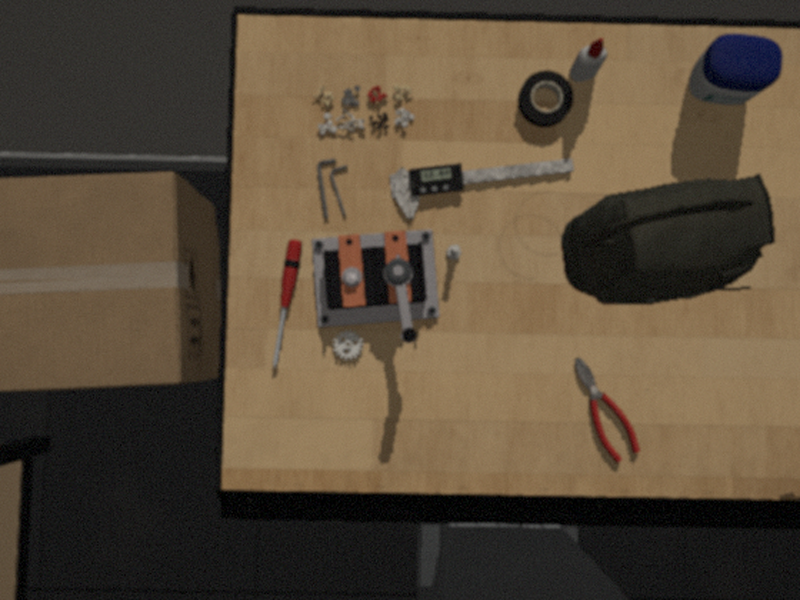

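View pics/side0.png

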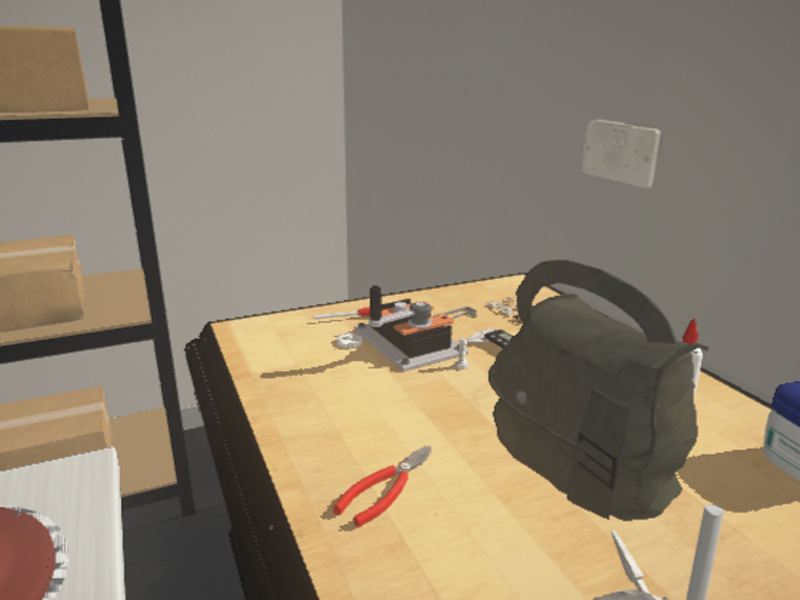

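The top view shows the block at about (375,278), with the key hub at (398,270) and the knob at (409,333). The bare screw is at (350,277), the bolt at (453,255), the gear at (347,347) and the screwdriver at (288,300). I'll enlarge a crop for a closer look.

```bash
cat > h.py <<'E'
from rig import *
import numpy as np, cv2
def px2w(name,u,v,z):
    c=calibration(name);P=np.array(c["pose"]);d=P[:3,:3]@np.linalg.solve(c["mtx"],[u,v,1.]);o=P[:3,3]
    return o+d*(z-o[2])/d[2]
def crop(name,u0,v0,w,h,k,fn):
    im=read_camera(name)[v0:v0+h,u0:u0+w,::-1]
    cv2.imwrite(fn,cv2.resize(im,None,fx=k,fy=k,interpolation=cv2.INTER_CUBIC))
E
python3 - <<'E'
from h import *
crop("top",210,150,130,100,6,"pics/c1.png")
crop("side",220,190,130,80,6,"pics/c2.png")
E
```

```text
(no output)
```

View pics/c1.png

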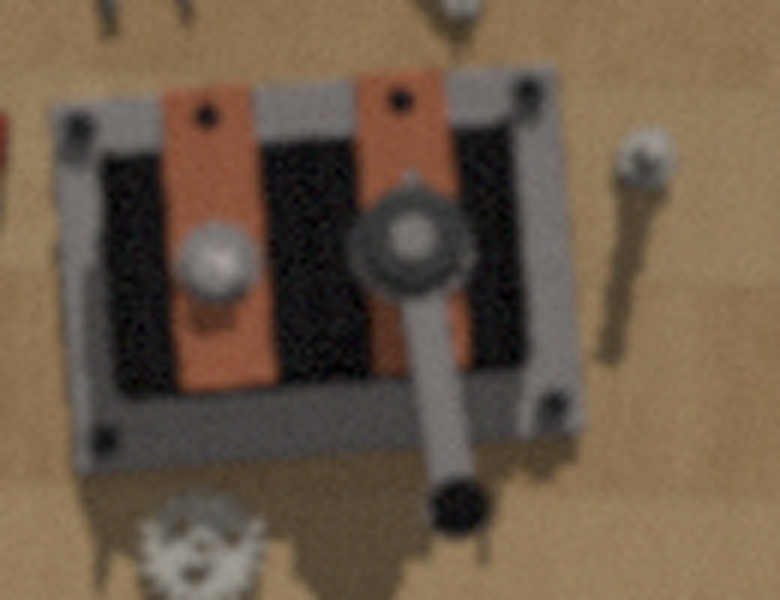

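View pics/c2.png

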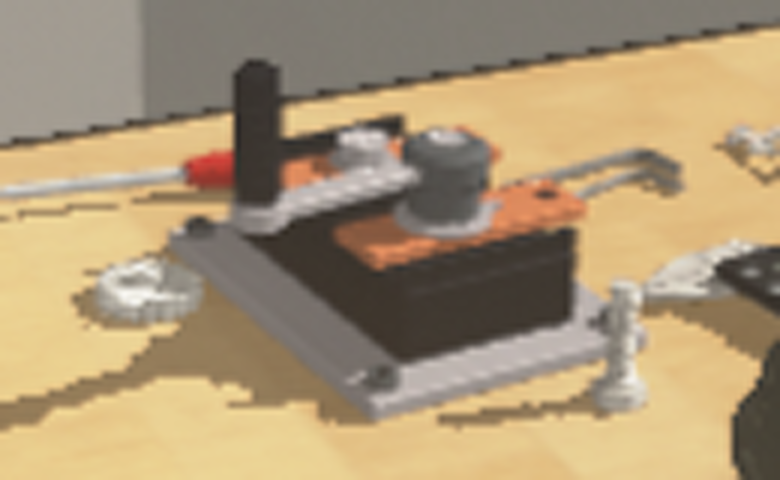

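The crop shows the hub top at (411,238) and the knob top at (460,505), with the screw_mark tab at about (411,175). The gear is at (200,555) and the bolt at (645,160). The side crop puts the knob top at (258,68), its base at (255,208), and the hub top at (447,140).

Run:
```python
from h import *
T=lambda x,y,z:px2w("top",210+x/6,150+y/6,z)
S=lambda x,y,z:px2w("side",220+x/6,190+y/6,z)
k=T(460,503,.113);print("knob",k,S(258,66,.113),S(256,205,.068))
for z in(.07,.075,.08):
    a=T(411,238,z);print("axis",z,a,S(447,138,z),np.linalg.norm((a-k)[:2]))
print("bare",T(217,258,.05),"gear",T(200,555,.013),"bolt",T(645,157,.042),"tab",T(411,175,.044))
a=T(411,238,.075);d=(k-a)[:2];print("ang",np.degrees(np.arctan2(d[1],d[0])),np.linalg.norm(k[:2]))
```

```text
knob [0.48599143 0.22029418 0.113     ] [0.48644085 0.22266257 0.113     ] [0.48323497 0.21685418 0.068     ]
axis 0.07 [0.55897464 0.23428979 0.07      ] [0.56156348 0.2379141  0.07      ] 0.07431302494319518
axis 0.075 [0.55845773 0.23429916 0.075     ] [0.55620628 0.22742887 0.075     ] 0.07380721037098818
axis 0.08 [0.55794082 0.23430853 0.08      ] [0.55084907 0.21694364 0.08      ] 0.07330155174506274
bare [0.55427741 0.28833235 0.05      ] gear [0.47142751 0.29335192 0.013     ] bolt [0.58629594 0.16850746 0.042     ] tab [0.57950289 0.23460667 0.044     ]
ang -169.06175983332906 0.5335889759731006
```

```bash
cat >> h.py <<'E'
A=np.array([0.559,0.2345]);R=0.075
def key(phi,z=0.09,off=0.):  # TCP pose at key angle phi (deg), off: tangential mm offset clockwise
    p=np.radians(phi);t=np.array([np.sin(p),-np.cos(p)])  # clockwise tangent
    xy=A+R*np.array([np.cos(p),np.sin(p)])+t*off
    return [xy[0],xy[1],z],[180,0,(phi-180)],t
E
python3 - <<'E'
from h import *
for phi in(191,152): 
    for z in (.22,.09): p,o,t=key(phi,z);print(p,o,ik(p,o))
for w in([.40,-.35,.42],[.47,0.1,.42]): print(ik(w,[180,0,12]))
t0=get_state()["clock"]
goto([.40,-.35,.42],[180,0,12]);print(get_state()["clock"])
goto([.47,.1,.42],[180,0,12]);print(get_state()["clock"])
p,o,t=key(191,.20);goto(p,o);print(get_state()["clock"])
command_gripper(.036)
s=get_state();print(s["clock"],s["ee_pos"],p,s["orientation"],s["grip_width"],s["wrist_force"],s["torque"])
crop("top",180,110,190,142,4,"pics/c3.png")
E
```

```text
[np.float64(0.48537796124142524), np.float64(0.22018932534675914), 0.22] [180, 0, 11] [  -9.26199259   28.40104618  -26.11972459  102.42671273   15.26778693
   52.67387692 -120.9908217 ]
[np.float64(0.48537796124142524), np.float64(0.22018932534675914), 0.09] [180, 0, 11] [ -23.1077403    37.0979506    -5.55472083  110.12344592    6.14418626
   33.05899394 -111.69863943]
[np.float64(0.49277893053558053), np.float64(0.2697103672089418), 0.22] [180, 0, -28] [ -17.64336984   30.07484526  -20.46979535   98.05508546   12.4918152
   54.11813002 -160.94385977]
[np.float64(0.49277893053558053), np.float64(0.2697103672089418), 0.09] [180, 0, -28] [ -32.92140446   38.81775196    3.13252736  105.6747823    -3.37375815
   35.59632961 -145.73535422]
[ 40.01402643  17.49226462  -1.70190387  83.09649128   0.52033276
  79.41891657 -39.70476994]
[  14.19301088   15.12298018  -38.54075607   89.57823221    9.5438001
   78.6414196  -103.26416702]
1.5833
3.25
4.2333
4.7667 [0.48545373 0.22011829 0.20015753] [np.float64(0.48537796124142524), np.float64(0.22018932534675914), 0.2] [ 1.79999870e+02 -1.65450737e-02  1.09878017e+01] 0.03590644890289096 [-0.07787693 -0.33322164 -0.01282359] [ 0.05905968  0.06193107 -0.06124933]
```

View pics/c3.png

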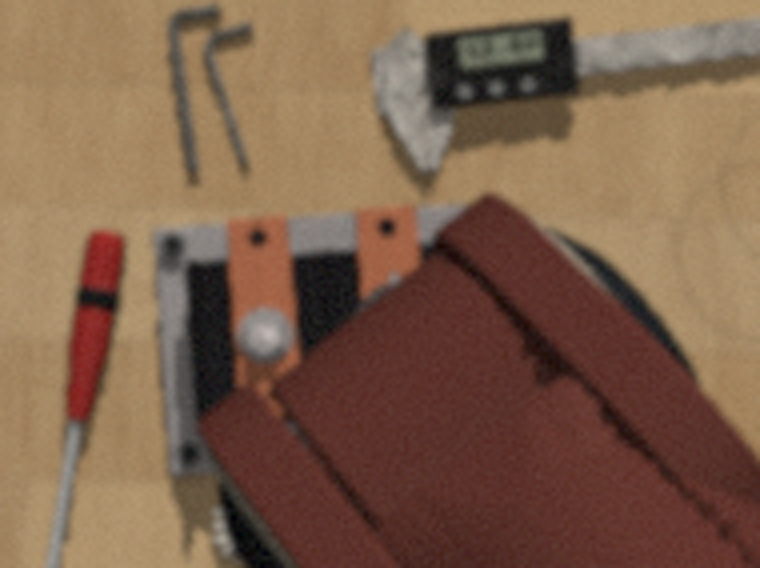

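The arm hides the knob from above. q7 is also close to its limit for the clockwise end, so I'll turn the wrist half a turn, then go down guarded and check with the side camera.

```bash
sed -i 's/(phi-180)\],t/phi],t/' h.py
python3 - <<'E'
from h import *
q=get_state()["q"].copy();q[6]+=180;move_joints(list(q))
s=get_state();print(s["clock"],s["ee_pos"],s["orientation"])
p,o,t=key(191,.09);print(move_straight(p,frame=o,max_speed=.08,guard=4))
s=get_state();print(s["clock"],s["ee_pos"],s["orientation"],s["wrist_force"],s["torque"],s["q"])
crop("side",200,140,170,120,4.5,"pics/c4.png")
E
```

```text
7.4667 [0.48538797 0.22012531 0.20004099] [-1.79998330e+02  3.26989903e-03 -1.69015085e+02]
False
8.9917 [0.48571141 0.22036723 0.09048777] [ 1.79985095e+02  6.32997884e-02 -1.69000803e+02] [ 0.41231534 -0.32383614  0.22369292] [ 0.05827781 -0.03010657 -0.0173419 ] [-15.66329215  37.92562003 -17.0064072  109.85850756  18.38122127
  34.77733758  56.51754427]
```

View pics/c4.png

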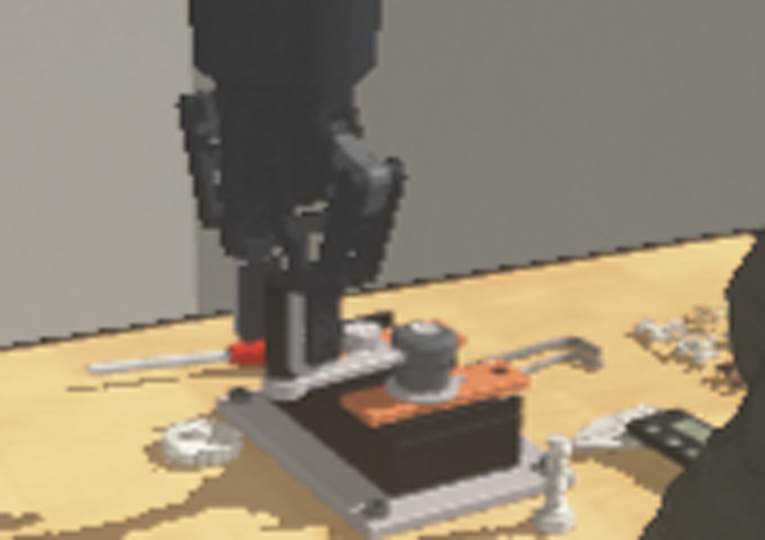

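The side view shows the fingers straddling the knob at about (300,335), with the tips just above the beam and nothing else touched. Next is the clockwise swing, watching the tangential force.

```bash
cat >> h.py <<'E'
def force(phi,F0,n=4,dt=.03):
    fs=[]
    for _ in range(n): dwell(dt); fs.append(get_state()["wrist_force"]-F0)
    return np.mean(fs,0)[:2]@key(phi)[2]
E
python3 - <<'E'
from h import *
import json
F0=np.mean([(dwell(.03),get_state()["wrist_force"])[1] for _ in range(8)],0)
json.dump(list(F0),open("F0.json","w"))
p,o,t=key(191,.09,.009);print(move_straight(p,frame=o,max_speed=.03,guard=3))
print("c",get_state()["clock"],F0,force(191,F0))
for phi in np.arange(190,150,-1.):
    p,o,t=key(phi,.09,.009);g=move_straight(p,frame=o,max_speed=.03,guard=3)
    f=force(phi,F0,2,.02);print(phi,g,round(float(f),2),round(get_state()["clock"],2))
    if g or f<-2.8: break
s=get_state();print(s["clock"],s["ee_pos"],p,s["orientation"],s["wrist_force"],s["grip_width"])
E
```

```text
False
c 9.7583 [ 0.03709507  0.03123419 -0.2227782 ] -0.4175515310258916
190.0 False -0.46 10.18
189.0 False -0.11 10.46
188.0 False -0.86 10.74
187.0 False -0.11 11.03
186.0 False 0.25 11.31
185.0 False -0.9 11.59
184.0 False -0.61 11.88
183.0 False -0.53 12.16
182.0 False -0.67 12.44
181.0 False -0.62 12.72
180.0 False -0.08 13.01
179.0 False -0.51 13.29
178.0 False -0.95 13.57
177.0 False -0.78 13.86
176.0 False -0.96 14.14
175.0 False -0.29 14.43
174.0 False -0.58 14.71
173.0 False -1.1 14.99
172.0 False -0.5 15.28
171.0 False -0.23 15.56
170.0 False -0.16 15.84
169.0 False -0.55 16.12
168.0 False -2.32 16.41
167.0 False -4.51 16.69
16.6917 [0.48774283 0.25898912 0.08979855] [np.float64(0.48794680463020224), np.float64(0.26014065965885697), 0.09] [-1.79877761e+02 -2.65432699e-02  1.66962239e+02] [-0.82263994 -5.13153081  0.28859032] 0.03648185781204229
```

Engaged at about 168.5° with 4.5 N. Next I'll ramp gently and hold.

Run:
```python
from h import *
import json
F0=np.array(json.load(open("F0.json")));phi=167.
f=-force(phi,F0,5)
print("start",f)
for i in range(25):
    if f>10.1: break
    phi-=min(.4,max(.08,(10.5-f)*.08))
    p,o,t=key(phi,.09,.009);move_straight(p,frame=o,max_speed=.01)
    f=-force(phi,F0,6,.02);print(round(phi,2),round(float(f),2),round(get_state()["clock"],2))
    if f>12: break
print("hold")
for i in range(7):
    f=-force(phi,F0,15,.03);print(round(float(f),2),round(get_state()["clock"],2))
s=get_state();print(s["ee_pos"],p,s["wrist_force"],s["torque"],s["grip_width"])
json.dump(phi,open("phi.json","w"))
```

```text
start 4.925044473703468
166.6 5.79 17.21
166.22 6.23 17.56
165.88 6.21 17.91
165.54 7.16 18.26
165.27 7.14 18.61
165.0 6.68 18.96
164.7 7.81 19.31
164.48 8.04 19.66
164.28 8.32 20.01
164.11 8.47 20.36
163.95 8.86 20.71
163.82 8.69 21.06
163.67 9.0 21.41
163.55 9.22 21.76
163.45 9.11 22.11
163.34 9.09 22.46
163.23 9.56 22.81
163.15 9.46 23.16
163.06 9.68 23.51
162.98 9.78 23.86
162.9 9.59 24.21
162.82 9.95 24.56
162.74 9.87 24.91
162.66 10.4 25.26
hold
10.03 25.76
10.24 26.26
10.27 26.76
10.17 27.26
10.14 27.76
10.18 28.26
10.11 28.76
[0.48908526 0.26076972 0.08932429] [np.float64(0.49008933518990877), np.float64(0.26544059268067177), 0.09] [ -2.78130852 -10.10379763   3.38622832] [-2.11529133  0.40037991  0.01905205] 0.03600064016931694
```

Held 3.5 s at about 10.15 N. I'll nudge to the centre of the band, hold again, then unload and swing back.

Run:
```python
from h import *
import json
F0=np.array(json.load(open("F0.json")));phi=json.load(open("phi.json"))
phi-=.2;p,o,t=key(phi,.09,.009);move_straight(p,frame=o,max_speed=.01)
for i in range(5):
    f=-force(phi,F0,15,.033);print("hold",round(float(f),2),round(get_state()["clock"],2))
for ph,off,v in((166,.009,.01),(168.6,.008,.02),(168.6,-.008,.03)):
    p,o,t=key(ph,.09,off);g=move_straight(p,frame=o,max_speed=v,guard=3 if off<0 else None)
    print(ph,g,round(float(force(ph,F0,4,.02)),2),round(get_state()["clock"],2))
ph=168.6
while ph<220:
    ph+=2 if ph<207 else .7
    p,o,t=key(ph,.09,-.009);g=move_straight(p,frame=o,max_speed=.03,guard=3)
    f=force(ph,F0,3,.02);print(round(ph,1),g,round(float(f),2),round(get_state()["clock"],2))
    if g or f>2.5: break
s=get_state();print(s["clock"],s["ee_pos"],p,s["orientation"],s["wrist_force"])
json.dump(ph,open("phi.json","w"))
```

```text
hold 10.39 29.51
hold 10.56 30.01
hold 10.32 30.51
hold 10.33 31.01
hold 10.4 31.51
166 False -6.04 32.19
168.6 False -1.16 32.63
168.6 False -0.36 33.38
170.6 False 0.08 33.71
172.6 False 0.5 34.01
174.6 False 0.4 34.31
176.6 False -0.16 34.61
178.6 False 0.46 34.91
180.6 False 0.49 35.21
182.6 False 0.32 35.51
184.6 False 0.38 35.81
186.6 False 0.48 36.11
188.6 False -0.28 36.41
190.6 False -0.02 36.71
192.6 False -0.35 37.01
194.6 False -0.18 37.31
196.6 False 0.46 37.61
198.6 False 0.39 37.91
200.6 False 0.16 38.21
202.6 False -0.3 38.51
204.6 False 0.09 38.81
206.6 False -0.42 39.11
208.6 False 0.18 39.41
209.3 False 0.29 39.71
210.0 False 0.77 40.01
210.7 False 0.73 40.31
211.4 False 0.62 40.61
212.1 False 0.88 40.91
212.8 False 1.07 41.21
213.5 False -0.13 41.51
214.2 False 0.37 41.81
214.9 False 0.7 42.11
215.6 False 0.21 42.41
216.3 False 0.71 42.71
217.0 False 1.08 43.01
217.7 False 2.76 43.31
43.3083 [0.50490517 0.18201965 0.08999231] [np.float64(0.5051619783891106), np.float64(0.18151446018935538), 0.09] [ 1.79957064e+02  1.05221913e-02 -1.42274919e+02] [-2.07196901  3.26287327  0.48340358]
```

Force rises at the expected back-stop (about 0.8 rad from engagement). A small confirming nudge, then centre, lift straight up and look.

Run:
```python
from h import *
import json
F0=np.array(json.load(open("F0.json")));ph=json.load(open("phi.json"))
print(force(ph,F0,6,.02))
p,o,t=key(ph+.5,.09,-.009);move_straight(p,frame=o,max_speed=.02)
print("nudge",force(ph,F0,8,.02))
k=216.3
p,o,t=key(k,.09,-.001);move_straight(p,frame=o,max_speed=.03)
s=get_state();print("free",s["wrist_force"]-F0,s["clock"])
p,o,t=key(k,.22,-.001);print(move_straight(p,frame=o,max_speed=.1,guard=4))
goto([.45,0.08,.42],[180,0,o[2]])
s=get_state();print(s["clock"],s["ee_pos"])
crop("top",210,150,130,100,6,"pics/c5.png")
```

```text
2.6079677189042143
nudge 4.354987512659812
free [-0.12526129 -1.23798511 -0.71946121] 44.2917
False
46.6667 [0.44964718 0.0801303  0.41865922]
```

View pics/c5.png

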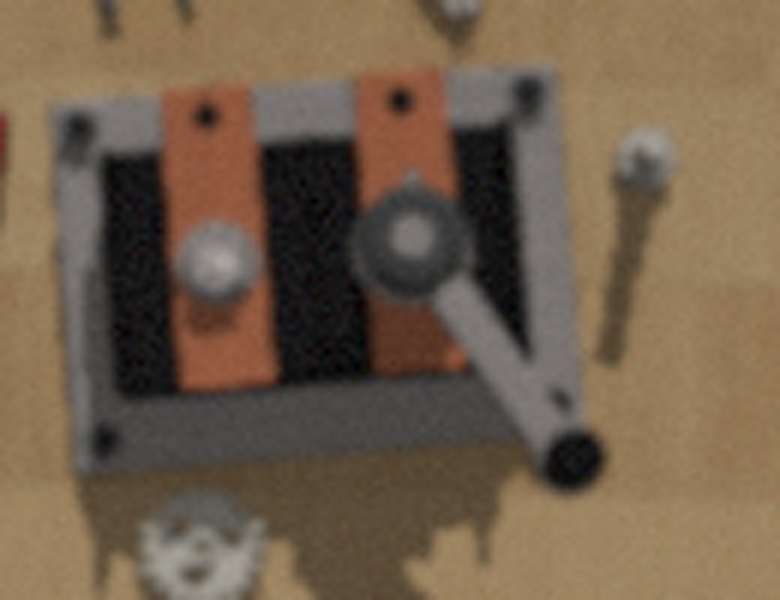

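The view shows the knob at (573,458), about 216° and at its back-stop. The screw tab is still at (411,175), and the gear and bolt haven't moved.

```bash
python3 -c "
from rig import *
print(sign_off())"
```

```text
the job is handed in; nothing more can be done
None
```

The job is handed in: the screw held about 10.1–10.5 N at the knob (about 0.76–0.79 N m) for about 6 s without its mark moving, and the key was swung back to its back-stop (4.4 N at most there) and released, with the gear and bolt seen unmoved; the screwdriver was not touched but not rechecked at the end.

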